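Free and open the sliding sample holder

TASK

Open the sample holder on the desk: pull its black spring-plunger knob up and give it a quarter turn, so that it rests in its notch and stays up by itself; then slide the carriage all the way back to its end stop and let go, with the knob still parked. Pull until you feel the plunger's stop and no harder, never force the knob round, and slide gently: the holder merely stands on rubber feet and must not be lifted, tipped or shoved along. The brass sample stays standing in it, and the other things on the desk stay where they are.

Things in the scene. Friction and masses are not known exactly. Their poses are not given: they have to be found in the camera images.
- holder: Slide-type sample holder, loose on four rubber feet, about 3 kg (a 28 N pull lifts it, a 20 N level push shoves it). Black base plate 244 x 110 mm, top at 18 mm; an aluminium end block 55 mm high at each end, two steel shafts between. Origin: centre of the underside, on the desk. x runs along the shafts from the brass sample to the empty end, the way the carriage opens; z up.
- knob_grip (a point): Mid-height of the plunger knob on its axis: round, black, knurled (grips well), 32 mm across, 24 mm high, a white stripe on top; underside 90 mm and top 114 mm above the desk at the start. It rides on the carriage. All else on the holder but the sleeve is under 68 mm high.
- plunger (a joint): Lift of plunger and knob (m): 0 with the bolt down, up positive. The pull is 7 N at the start, rising 0.35 N per mm. The knob's flat key clears the sleeve's slot only after 8 to 18 mm, differing each time and not measured (sleeve screwed in more or less); the firm stop is 1.5 mm above that: pull till the force jumps (19 N is enough) and turn there. The rest notch is 2 mm deep: it parks at 6 to 16 mm.
- knob (a joint): Turn of the knob (rad) about the upward axis, positive anticlockwise from above: 0 at the start, key in the deep slot, white stripe along the holder's x. The orange rest notch is a quarter turn either way, +1.57 or -1.57, with 0.09 of play; end stops at +1.64 and -1.64. Pulled to the stop it turns easily; if it resists, the key is not clear: pull higher, do not twist harder.
- carriage (a joint): Travel of the carriage (m) along the holder's x axis: 0 at the start with its jaw at the sample, 0.058 at the end stop by the far end block. Locked while the bolt is down; once the knob is parked it slides with about 3 N and may be moved by the knob itself.
- sample: Turned brass fitting, 40 mm across and 49 mm high, 0.4 kg, standing loose on the base plate between the fixed V-jaw and the carriage's jaw, its top 67 mm above the desk. Origin: centre of its underside. It stays there.
- spare: A second fitting of the same shape in steel, standing on the desk. Leave alone. Origin: centre of its underside.
- mug: Steel mug, 80 mm across and 95 mm high. Leave alone. Origin: centre of its underside.
- mouse: White computer mouse, 108 x 62 mm, 29 mm high. Leave alone. Origin: centre of its underside.
- caliper: Digital caliper with a black display, 235 mm long, lying flat. Leave alone. Origin: near its middle, on the desk.
- pen: Blue pen, 125 mm long, lying. Leave alone. Origin: near its middle, on the desk.
- carriage_top (a point): Middle of the carriage's top face, 58 mm above the desk, on the plunger's axis: an aluminium block 64 mm long (x), 96 mm wide, riding on the shafts, a black jaw on its sample side. From it rise a lock nut (top at 64 mm), a steel sleeve 22 mm across, ending 3 to 13 mm below the knob, a thin spindle and the knob. Under it a bar with three notches catches the bolt when not parked.

How it is judged:
On the way, in this order (a step that is already met when the one before it is completed fails the run):
1. the plunger is up and turned a quarter turn (within 0.15 rad), with the carriage still in its clamping place (within 6 mm) (value of joint plunger above 0.0045 m and (value of joint knob between 1.42 and 1.72 rad or value of joint knob between -1.72 and -1.42 rad) and value of joint carriage below 0.006 m), for 0.2 s.
2. the carriage is run back to its end stop (last 3 mm), the plunger still parked (value of joint plunger above 0.0045 m and (value of joint knob between 1.42 and 1.72 rad or value of joint knob between -1.72 and -1.42 rad) and value of joint carriage above 0.055 m), for 0.2 s.
At the end, for the whole second after the job is handed in: Released and at rest: the plunger is up by more than 4.5 mm with its knob a quarter turn (within 0.15 rad) either way, the carriage is within 3 mm of its end stop, the holder stands level, and the sample stands upright in its place on the holder within 12 mm (all of step 2 and value of joint carriage below 0.062 m and linear speed of holder below 0.01 m/s and angle between holder's own z axis and vertical below 0.02 rad and angle between sample's own z axis and vertical below 0.15 rad and x of sample in the frame of holder between -0.068 and -0.042 m); the robot touches nothing.
It fails at once if the holder is lifted off the desk by over 1.2 mm or tipped by over 0.015 rad (height (world z) of holder above 0.0012 m or angle between holder's own z axis and vertical above 0.015 rad).
It fails at once if the knob is forced round while its key is still in the slot (over 35 N on the key) (value of joint knob between -0.6 and 0.6 rad and contact force between knob_c0 and holder above 35 N).
It fails at once if the holder is shoved over 8 mm along the desk (distance of holder from where it was at the start of the episode above 0.008 m).
It fails at once if the sample is knocked over or lifted (angle between sample's own z axis and vertical above 0.25 rad or distance of sample from where it was at the start of the episode above 0.02 m).
It fails at once if another thing on the desk is moved over 15 mm (distance of any of spare, mug, mouse, caliper, pen from where it was at the start of the episode above 0.015 m).
It also fails if it takes over 42 s, if anything falls off the work surface, if the arm or the gripper's body presses on something with over 40 N, if the wrist force passes 120 N, or if a joint passes its speed limit or range.

ROBOT

A 6-joint arm with a two-finger parallel gripper is mounted at the origin on the work surface. World frame = base frame: x ahead of the robot, y to its left, z up, the work surface at z = 0. Lengths are in m, angles in rad, forces in N, time in s.
With the tool pointing down it reaches from about 0.325 to 0.9 m from the base axis. Payload 6.1 kg.
Tool frame: the origin (TCP) lies midway between the tips of the shut fingers; the grasp point (between the pads) lies 19 mm behind it (arm.grip_depth is the distance from the TCP to the grasp point, in m); z points along the fingers, y is the line along which they close (so a half turn about z gives the same grasp; the last joint's range is limited). The gripper opens to 85 mm and grips with 20 to 120 N. Pads are 22 mm wide; open, the fingers measure 114 mm over their backs; the gripper's body (76 mm by 85 mm) begins 54 mm behind the grasp point. The pads swing forward as they close: fully open they stand 13 mm farther back than shut.
Start: joints at [-1.451, 0.22, 1.526, -0, 1.395, -0.126], TCP at [0.152, -0.606, 0.208] pointing down, gripper open.
Joint ranges: [-2.98, 2.98], [-0.91, 2.08], [0.09, 2.57], [-1.24, 4.39], [0.2, 2.65], [-2.68, 2.68]. Speed limits (rad/s): [2.57, 2.57, 3.01, 3.14, 3.14, 3.14].

INTERFACE

Orientations are given as a rotation vector (axis times angle).
In Python, from plant import arm gives the robot as it stands.
- The arm moves only by the tool carry_out, never from a script. Its arguments are lists of equal length, an entry for each row: "twist": the turn, a rotation vector about the tool's x, y, z each as a share of 360 degrees, from -1 to 1, a list of three; "delta_pos": the shift along the tool's x, y, z each as a share of 0.05 m, from -1 to 1, a list of three; "claw": the opening, from 0 (shut) to 1 (fully open). A call has 1 to 5 rows; each row shifts and turns the commanded pose from where the row before left it, along the tool's axes as they then stand; what a row does not reach is not made up. A row lasts 1/8 s, in which the tool goes at most 62.5 mm and 10.7 degrees, less where a joint would pass 70% of its speed; a pose out of reach is approached as far as the arm can. A call with a number of a shift or a turn outside -1 to 1 is refused whole. A call with a gripper value outside its range is refused whole. The fingers move at their own pace and stop on an object; the grip force is fixed at half the most. Time passes only in rows, so rows that do not move let the fingers close. It gives the time, the measured TCP pose, the force, the opening and the grip force at its end, in the units of the state.
- arm.observe(): the state, without advancing time (a new reading comes with each control period).
- arm.get_image(name): name is "side" or "top" or "wrist"; returns a dict with "frame" (400x640x3 uint8, red, green, blue), "camera_matrix" (3x3 intrinsics, pixels), "xyz" and "orientation" of the camera in the world. Camera axes: x right, y up, looking along -z (the intrinsics and any distortion apply to the point x, -y, -z); pixel columns grow to the right and rows downward; lengths in m; the calibration is good to about 2 mm. A picture is of the moment at which its call begins. There is no depth.
- arm.hand_in(): hands the job in; it is judged then, once.
Trained networks look in the newest picture that a camera, given by its name, has taken for a name from the list of things; names that differ only in an ending like _2 or _b are one class to them, and where a whole thing is asked for, a point or a joint stands for the part that bears it (a point fixed in the world has none). Each returns a list of dicts, best first, with "p" (0 to 1); they miss things now and then, are a little off and sometimes report something else, mostly with a low value. They report only what shows in the picture. A call takes as long as a camera call.
- arm.outline_of(camera, target): "mask" (400x640 bool, what is visible of it) and "extent" ([centre column, centre row, width, height] in pixels, round what is visible of it).
- arm.mark_of(camera, target): "centre" ([column, row] in pixels: a listed point, or the origin of a listed thing).
The state is a dict: "clock": time; "qpos": joint angles; "qd": joint speeds; "tau": joint torques, N m; "position": TCP position; "tcp_rot": TCP orientation; "force": force on the tool from outside, world axes, zero at the start; "torque": the same for the moment, N m; "grip_width": opening from 0.0 (shut) to 1.0 (fully open); "finger_force": force on a finger pad.
Only numpy, scipy, OpenCV 4.12 (cv2) and the standard library are available. Lean on these libraries where they do the work, as an engineer would, in place of code of your own. Each camera call takes 0.05 s, during which the arm holds its last target. There are 200 camera calls.

## Working session

There is one attempt and no reset: what is moved stays moved. The work goes in short steps, Python scripts to look and compute and a tool call to move; the robot and the scene stay as the last step left them, time stands still between calls to the robot, and variables do not carry over. Pictures are saved under pics/ and viewed, at most 10 in all, crops included, and the job is handed in when it is done.

Besides the shell and the picture viewer there is one more tool, called after "Request:" by a JSON object that holds its "method" and its "body", one argument or row to a line. carry_out: Moves the arm, as the interface text tells. Its arguments: {"type":"object","properties":{"twist":{"type":"array","items":{"type":"array","items":{"type":"number","minimum":-1,"maximum":1}}},"delta_pos":{"type":"array","items":{"type":"array","items":{"type":"number","minimum":-1,"maximum":1}}},"claw":{"type":"array","items":{"type":"number"}}},"required":["twist","delta_pos","claw"]}

```bash
mkdir -p pics; cat > h.py <<'E'
import numpy as np, cv2
from scipy.spatial.transform import Rotation as R
from plant import arm
def rot(o):
    o=np.array(o,float)
    if o.shape==(3,3): return o
    return (R.from_rotvec(o) if o.size==3 else R.from_quat(o)).as_matrix()
def ray(im,px):
    K=np.array(im["camera_matrix"]); u=np.linalg.solve(K,[px[0],px[1],1.])
    return np.array(im["xyz"]), rot(im["orientation"])@np.array([u[0],-u[1],-u[2]])
def atz(im,px,z):
    o,d=ray(im,px); return o+d*(z-o[2])/d[2]
def tri(rs):
    A=0;b=0
    for o,d in rs:
        d=d/np.linalg.norm(d);P=np.eye(3)-np.outer(d,d);A=A+P;b=b+P@o
    return np.linalg.solve(A,b)
def save(im,n): cv2.imwrite("pics/"+n,cv2.cvtColor(im["frame"],cv2.COLOR_RGB2BGR))
E
python3 - <<'E'
from h import *
s=arm.observe();print(s)
ims={}
for c in("top","side","wrist"):
    im=ims[c]=arm.get_image(c);save(im,c+"0.png")
    print(c,im["xyz"],im["orientation"],np.array(im["camera_matrix"]).tolist(),[k for k in im])
for t,z in(("knob_grip",.102),("carriage_top",.058),("holder",0),("sample",.018),("mug",0),("spare",0),("mouse",0),("caliper",0),("pen",0)):
    rs=[]
    for c in("top","side"):
        m=arm.mark_of(c,t)
        for x in m[:2]: print(t,c,x["centre"],round(x["p"],2),atz(ims[c],x["centre"],z).round(4))
        if m: rs.append(ray(ims[c],m[0]["centre"]))
    if len(rs)==2: print("  tri",tri(rs).round(4))
E
```

```text
{'clock': 0.0, 'qpos': array([-1.45106739e+00,  2.21238003e-01,  1.52760507e+00,  3.10659239e-05,
        1.39471053e+00, -1.26109572e-01]), 'qd': array([-0.00101922, -0.00028221,  0.00045589, -0.00057084, -0.00022245,
        0.0002391 ]), 'tau': array([ 1.54706773e-03, -4.96898961e+01, -3.89397240e+01, -7.06594437e-05,
        1.10850652e-02,  3.14039926e-05]), 'position': array([ 0.15202905, -0.60555845,  0.20729513]), 'tcp_rot': array([-3.11594414e+00, -3.84941588e-01, -5.78259048e-05]), 'force': array([ 0.33250869, -0.27195121,  0.56732497]), 'torque': array([ 0.00422182, -0.01069949, -0.00385242]), 'finger_force': 0.0, 'grip_width': 1.0001126495881107}
top [0.33997622 0.01239423 1.43243312] [ 0.08400071 -0.1185529  -1.56756903] [[392.79956459237525, 0.0, 317.42864763820614], [0.0, 392.79956459237525, 203.4210554358705], [0.0, 0.0, 1.0]] ['frame', 'camera_matrix', 'xyz', 'orientation']
side [ 0.29947134 -0.85702776  0.95068635] [ 0.81373659 -0.09750788 -0.23296402] [[478.3548192685524, 0.0, 312.84617694142173], [0.0, 478.3548192685524, 203.03056486238222], [0.0, 0.0, 1.0]] ['fra
[... 1015 characters left out ...]
 [ 0.5687  0.0489 -0.0068]
mug top [210.1, 232.3] 0.86 [0.4195 0.3696 0.    ]
mug side [253.8, 158.1] 0.74 [0.4098 0.38   0.    ]
  tri [0.4138 0.3675 0.0096]
spare top [413.9, 209.1] 0.47 [ 0.5055 -0.3754  0.    ]
spare side [351.9, 365.9] 0.57 [ 0.5004 -0.3855  0.    ]
spare side [426.0, 314.5] 0.52 [ 0.706  -0.3052  0.    ]
  tri [ 0.5052 -0.3788 -0.0137]
mouse top [427.2, 263.7] 0.83 [ 0.3061 -0.4175  0.    ]
caliper top [296.3, 141.9] 0.65 [0.7583 0.0599 0.    ]
caliper side [391.0, 206.9] 0.91 [0.7572 0.056  0.    ]
  tri [ 0.7594  0.06   -0.0042]
pen top [395.5, 155.6] 0.58 [ 0.7075 -0.3125  0.    ]
pen side [424.6, 314.2] 0.72 [ 0.7032 -0.3036  0.    ]
  tri [ 0.702  -0.3095  0.0099]
```

View pics/top0.png

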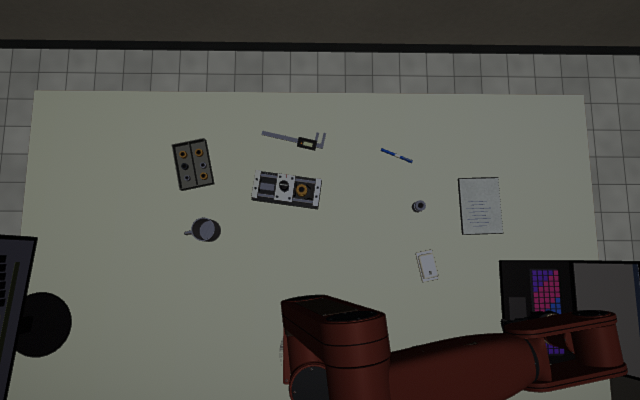

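View pics/side0.png

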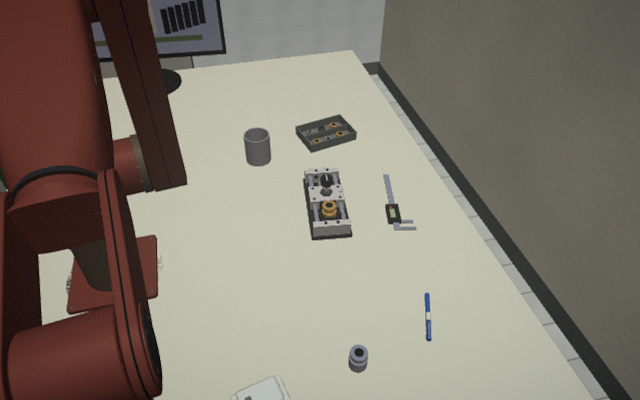

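The top view shows the holder around (287,190), with the knob at about (284,186), the brass sample at (301,190) and the holder's +x pointing left. In the side view the knob is at about (325,180). I'll zoom in to refine these.

```bash
python3 - <<'E'
from h import *
ims={c:arm.get_image(c) for c in("top","side")}
a=cv2.resize(ims["top"]["frame"][155:225,235:335],None,fx=8,fy=8,interpolation=cv2.INTER_CUBIC)[:,:,::-1]
b=cv2.resize(ims["side"]["frame"][160:245,290:370],None,fx=7,fy=7,interpolation=cv2.INTER_CUBIC)[:,:,::-1]
cv2.imwrite("pics/t1.png",a);cv2.imwrite("pics/s1.png",b)
for c in ims:
  for t in("holder","sample","knob","knob_grip"):
    for o in arm.outline_of(c,t)[:2]:
      m=o["mask"].astype(np.uint8); pts=cv2.findNonZero(m)
      if pts is None: continue
      print(c,t,round(o["p"],2),np.round(o["extent"],1),int(m.sum()),[np.round(x,1) for x in cv2.minAreaRect(pts)])
E
```

```text
top holder 0.71 [285.8 191.5  71.   41.4] 2005 [array([285.9, 189.4]), array([68.4, 31.5]), np.float64(7.8)]
top sample 0.54 [301.3 191.9  15.8  13.9] 130 [array([300.5, 190.5]), array([13., 11.]), np.float64(90.0)]
top knob 0.61 [282.1 186.8  12.4  10.6] 74 [array([283.6, 185.2]), array([8.9, 8.9]), np.float64(63.4)]
top knob_grip 0.44 [283.3 183.4   5.8   6.7] 52 [array([284., 185.]), array([7.1, 7.1]), np.float64(45.0)]
top knob_grip 0.24 [302.4 192.4  13.2  14.3] 104 [array([301. , 190.5]), array([11., 10.]), np.float64(90.0)]
side holder 0.69 [326.8 204.9  55.4  73.1] 2442 [array([325.7, 203.8]), array([74. , 40.2]), np.float64(79.7)]
side holder 0.57 [323.9 181.5   8.5  20. ] 148 [array([325.5, 181. ]), array([14., 11.]), np.float64(90.0)]
side sample 0.77 [326.4 208.9  10.9  15.8] 219 [array([328., 209.]), array([16., 14.]), np.float64(90.0)]
side sample 0.31 [326.9 191.8  42.1  36.3] 778 [array([323.2, 191. ]), array([31.7, 36.7]), np.float64(76.8)]
side knob 0.72 [324.8 181.6   9.4  19.3] 140 [array([325.5, 182. ]), array([14., 11.]), np.float64(90.0)]
side knob_grip 0.55 [324.8 183.4  11.9  13.3] 152 [array([325., 182.]), array([14., 12.]), np.float64(90.0)]
side knob_grip 0.45 [325.9 182.5   9.5  16.2] 128 [array([326. , 181.5]), array([13., 10.]), np.float64(90.0)]
```

View pics/t1.png

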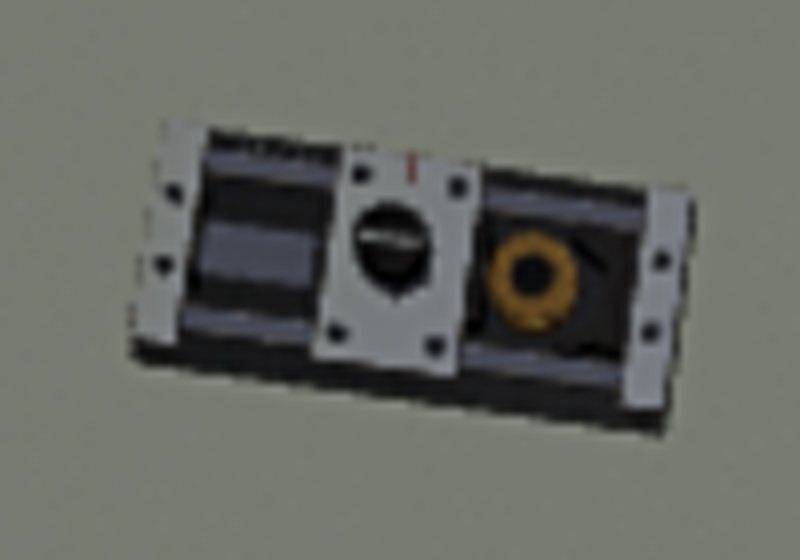

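View pics/s1.png

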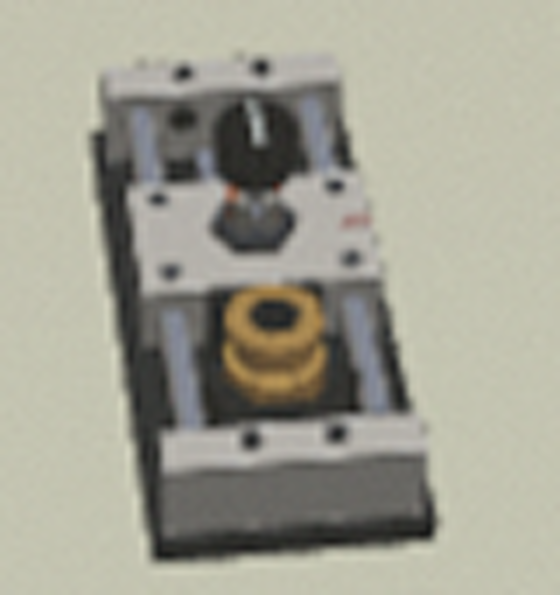

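The top crop shows the knob at about (284.2,185.8), its stripe along the holder's axis, and sharp end-block corners. The side crop puts the knob centre at about (326.3,180.8), with the orange notch just below it.

```bash
python3 - <<'E'
from h import *
T=arm.get_image("top");S=arm.get_image("side")
f=lambda p:(235+(p[0]+.5)/8-.5,155+(p[1]+.5)/8-.5)
g=lambda p:(290+(p[0]+.5)/7-.5,160+(p[1]+.5)/7-.5)
c=[atz(T,f(p),.055)[:2] for p in((165,121),(135,340),(693,190),(660,408))]
u=(c[0]+c[1]-c[2]-c[3])/2; print("len",np.linalg.norm(u),"ends w",np.linalg.norm(c[0]-c[1]),np.linalg.norm(c[2]-c[3]),"ctr",np.mean(c,0),"yaw",np.arctan2(u[1],u[0]), [np.arctan2(*(a-b)[::-1])for a,b in((c[0],c[2]),(c[1],c[3]))])
print("side-edge yaw",[np.arctan2(*(a-b)[::-1])-np.pi/2 for a,b in((c[0],c[1]),(c[2],c[3]))])
c=[atz(S,g(p),.055)[:2] for p in((103,75),(340,60),(165,432),(428,418))]
u=(c[0]+c[1]-c[2]-c[3])/2; print("side yaw",np.arctan2(u[1],u[0]),np.mean(c,0),np.linalg.norm(u))
e=lambda p:p.round(4)
print("knob top",e(atz(T,f((393,246)),.114)),"side top disc",e(atz(S,g((256,128)),.114)), "mid",e(atz(S,g((257,142)),.102)))
print("tri",e(tri([ray(T,f((394,247))),ray(S,g((257,138)))])))
print("sample top",e(atz(T,f((534,281)),.067)),e(atz(S,g((275,313)),.067)))
E
```

```text
len 0.23545510079702625 ends w 0.09926151617700875 0.09909091754367073 ctr [0.57506653 0.09266218] yaw 1.442702408472604 [np.float64(1.4423163368969993), np.float64(1.4430943668058764)]
side-edge yaw [np.float64(-1.684461746009654), np.float64(-1.7203961232339802)]
side yaw 1.4443956996946565 [0.57524756 0.09971203] 0.21446104815665892
knob top [0.5728 0.098  0.114 ] side top disc [0.5731 0.097  0.114 ] mid [0.5752 0.1024 0.102 ]
tri [0.5736 0.0979 0.108 ]
sample top [0.5657 0.0389 0.067 ] [0.5666 0.0424 0.067 ]
```

Request:
{"method": "carry_out", "body": {
  "twist": [
    [0,0,0],
    [0,0,0],
    [0,0,0],
    [0,0,0],
    [0,0,0]
  ],
  "delta_pos": [
    [0.85,-0.85,0],
    [0.85,-0.85,0],
    [0.85,-0.85,0],
    [0.85,-0.85,0],
    [0.85,-0.85,0]
  ],
  "claw": [1,1,1,1,1]
}}

```text
clock: 2.28
position: [0.3072, -0.3468, 0.2086]
tcp_rot: [3.117, 0.384, 0.001]
force: [-0.1, 0.6, 0.4]
grip_width: 1.001
finger_force: 0.0
```

Request:
{"method": "carry_out", "body": {
  "twist": [
    [0,0,0],
    [0,0,0],
    [0,0,0],
    [0,0,0],
    [0,0,0]
  ],
  "delta_pos": [
    [0.85,-0.85,0],
    [0.85,-0.85,0],
    [0.85,-0.85,0],
    [0.85,-0.85,0],
    [0.85,-0.85,0]
  ],
  "claw": [1,1,1,1,1]
}}

```text
clock: 2.9
position: [0.4618, -0.0888, 0.2089]
tcp_rot: [3.117, 0.385, 0.002]
force: [0.3, -0.7, -0.0]
grip_width: 0.998
finger_force: 0.0
```

Request:
{"method": "carry_out", "body": {
  "twist": [
    [0,0,0],
    [0,0,0.02],
    [0,0,0.02],
    [0,0,0.02],
    [0,0,0]
  ],
  "delta_pos": [
    [0.85,-0.85,0],
    [0.85,-0.85,0],
    [0,0,0],
    [0,0,0],
    [0,0,0]
  ],
  "claw": [1,1,1,1,1]
}}

```text
clock: 3.52
position: [0.5227, 0.0128, 0.2084]
tcp_rot: [-3.135, 0.203, 0.0]
force: [0.2, -0.6, -0.0]
grip_width: 0.997
finger_force: 0.0
```

Request:
{"method": "carry_out", "body": {
  "twist": [
    [0,0,0],
    [0,0,0],
    [0,0,0]
  ],
  "delta_pos": [
    [0.38,-0.9,0],
    [0.4,-0.92,0],
    [0,0,0]
  ],
  "claw": [1,1,1]
}}

```text
clock: 3.9
position: [0.5741, 0.0999, 0.2082]
tcp_rot: [-3.135, 0.197, -0.0]
force: [-0.3, -0.5, 0.8]
grip_width: 1.004
finger_force: 0.0
```

```bash
python3 - <<'E'
from h import *
s=arm.observe();print(s["position"],s["tcp_rot"],s["qpos"])
im=arm.get_image("wrist");save(im,"w1.png");print(im["xyz"],im["orientation"])
for t,z in(("knob_grip",.102),("carriage_top",.058),("sample",.018),("holder",0)):
    for x in arm.mark_of("wrist",t)[:2]: print(t,x["centre"],round(x["p"],2),atz(im,x["centre"],z).round(4))
for o in arm.outline_of("wrist","knob")[:2]: print(o["p"],o["extent"],cv2.minAreaRect(cv2.findNonZero(o["mask"].astype(np.uint8))))
E
```

```text
[0.57410744 0.09988911 0.20820518] [-3.13459361e+00  1.97453587e-01 -2.42675257e-04] [3.64976530e-02 1.20045646e-01 1.64044325e+00 7.81043349e-04
 1.38087202e+00 1.73296391e+00]
[0.64340925 0.09026792 0.37359095] [-0.20482999  0.23404445 -1.68428938]
knob_grip [316.6, 189.9] 0.7 [0.5782 0.1015 0.102 ]
carriage_top [314.0, 182.6] 0.82 [0.5752 0.1049 0.058 ]
sample [374.0, 172.8] 0.8 [0.5692 0.0404 0.018 ]
holder [321.5, 169.3] 0.88 [0.577  0.0971 0.    ]
0.63 [318.1, 190.2, 38.1, 40.2] ((318.5, 191.5), (41.0, 39.0), 90.0)
```

View pics/w1.png

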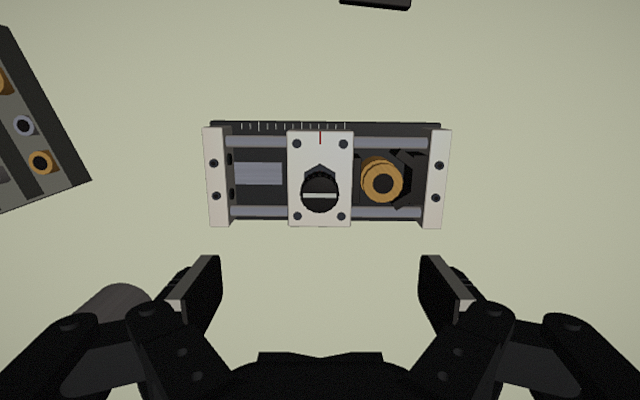

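The wrist view is aligned with the holder. The knob's top stripe is centred at about (320,195), on the midline between the fingers (column 320), and the sample is at (382,180).

```bash
python3 - <<'E'
from h import *
im=arm.get_image("wrist")
print(atz(im,(320,195),.114),atz(im,(319.5,186.5),.102), atz(im,(319,191.5),.103))
for z,p in((.055,((203,128),(206,227),(451,130),(441,229))),):
    c=[atz(im,q,z)[:2] for q in p];u=c[0]+c[1]-c[2]-c[3];print(np.arctan2(u[1],u[0]),np.mean(c,0),np.linalg.norm(u)/2)
E
```

```text
[0.57520711 0.09549553 0.114     ] [0.57951903 0.09534464 0.102     ] [0.57551043 0.09630134 0.103     ]
1.430746724302605 [0.57389271 0.0903926 ] 0.23770783561499093
```

Request:
{"method": "carry_out", "body": {
  "twist": [
    [0,0,0],
    [0,0,0],
    [0,0,0],
    [0,0,0],
    [0,0,0]
  ],
  "delta_pos": [
    [0.01,0.06,0.6],
    [0,0,0.8],
    [0,0,0.8],
    [0,0,0.36],
    [0,0,0]
  ],
  "claw": [1,1,1,1,1]
}}

```text
clock: 4.88
position: [0.5724, 0.0943, 0.0795]
tcp_rot: [3.135, -0.207, -0.004]
force: [-0.7, -0.1, 0.8]
grip_width: 1.001
finger_force: 0.0
```

```bash
python3 - <<'E'
from h import *
im=arm.get_image("wrist");S=arm.get_image("side")
a=im["frame"][:,:,::-1]; b=cv2.resize(S["frame"][130:260,270:400],(400,400),interpolation=cv2.INTER_CUBIC)[:,:,::-1]
cv2.imwrite("pics/w2.png",cv2.resize(np.hstack([a,b]),(800,308)))
E
```

```text
(no output)
```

View pics/w2.png

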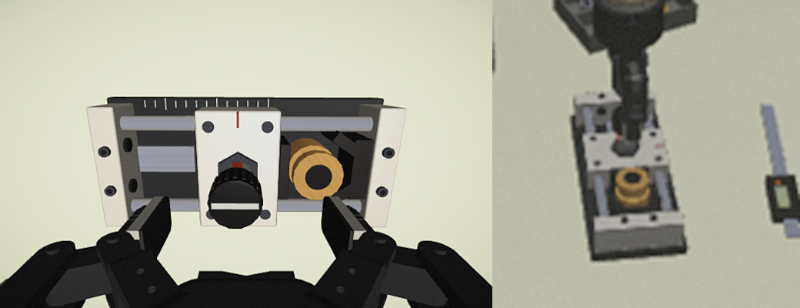

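The left panel is the wrist view: the knob is at column ~236, left of the finger midline at ~246, so it lies about 6 mm towards +y. I'll look closer.

```bash
python3 - <<'E'
from h import *
im=arm.get_image("wrist")
a=np.clip(im["frame"][205:400,150:490].astype(float)*1.8,0,255).astype(np.uint8)
cv2.imwrite("pics/w3.png",cv2.resize(a,(782,448),interpolation=cv2.INTER_CUBIC)[:,:,::-1])
s=arm.observe();print(s["position"],im["xyz"])
# project TCP / grasp frame points
K=np.array(im["camera_matrix"]);Rc=rot(im["orientation"]);Rt=rot(s["tcp_rot"])
for p in([0,.0425,-.013],[0,-.0425,-.013],[0.011,.0425,-.013],[-.011,.0425,-.013],[0,0,-.019]):
    q=Rc.T@(s["position"]+Rt@np.array(p)-im["xyz"]);v=K@[q[0],-q[1],-q[2]];print(p,(v[:2]/v[2]).round(1))
o=arm.outline_of("wrist","knob");print(o[0]["p"],o[0]["extent"],cv2.boundingRect(cv2.findNonZero(o[0]["mask"].astype(np.uint8))))
E
```

```text
[0.57492585 0.09457784 0.08252221] [0.64343749 0.08459652 0.24760579]
[0, 0.0425, -0.013] [403.1 253.3]
[0, -0.0425, -0.013] [233.1 253.3]
[0.011, 0.0425, -0.013] [404.7 232.7]
[-0.011, 0.0425, -0.013] [401.6 273.2]
[0, 0, -0.019] [318.  258.6]
0.82 [305.9, 257.7, 72.1, 78.6] (271, 219, 71, 79)
```

View pics/w3.png

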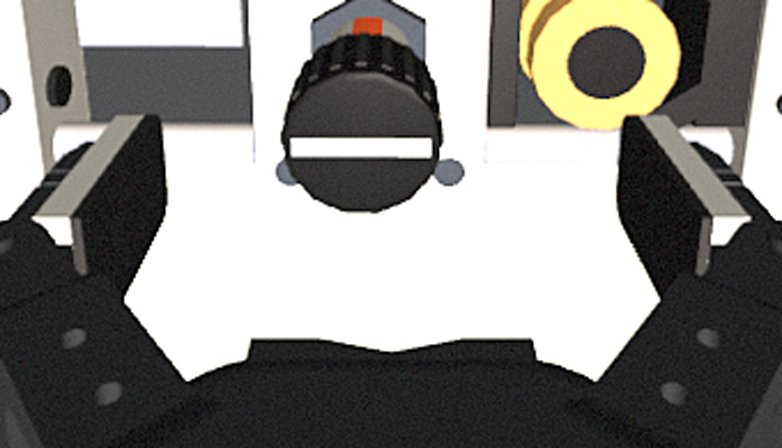

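Request:
{"method": "carry_out", "body": {
  "twist": [
    [0,0,0],
    [0,0,0]
  ],
  "delta_pos": [
    [0,-0.12,0],
    [0,0,0]
  ],
  "claw": [1,1]
}}

```text
clock: 5.32
position: [0.5747, 0.1012, 0.0812]
tcp_rot: [-3.135, 0.205, -0.002]
force: [0.7, -1.1, 1.0]
grip_width: 1.004
finger_force: 0.0
```

```bash
python3 - <<'E'
from h import *
ps=[]
for i in range(3):
    im=arm.get_image("wrist");s=arm.observe();ps.append(np.r_[s["position"],s["tcp_rot"],im["xyz"],im["orientation"]])
    o=arm.outline_of("wrist","knob")[0];print(o["p"],cv2.boundingRect(cv2.findNonZero(o["mask"].astype(np.uint8))))
print(np.round(ps,4),s["force"])
Rt=rot(s["tcp_rot"])
for px,x in(((217.4,255),.011),((421.7,255),.011),((221.7,298.5),-.011),((418,298.5),-.011)):
    o,d=ray(im,px);o=Rt.T@(o-s["position"]);d=Rt.T@d;print((o+d*(x-o[0])/d[0]).round(4))
E
```

```text
0.76 (286, 218, 72, 79)
0.6 (285, 218, 72, 78)
0.91 (284, 218, 72, 79)
[[ 5.7450e-01  1.0100e-01  8.1000e-02 -3.1348e+00  2.0490e-01 -1.4000e-03
   6.4370e-01  9.1300e-02  2.4670e-01 -2.0390e-01  2.3340e-01 -1.6892e+00]
 [ 5.7420e-01  1.0070e-01  8.0600e-02  3.1348e+00 -2.0540e-01  4.0000e-04
   6.4350e-01  9.1000e-02  2.4620e-01 -2.0480e-01  2.3380e-01 -1.6893e+00]
 [ 5.7410e-01  1.0060e-01  8.0400e-02  3.1348e+00 -2.0570e-01 -1.0000e-04
   6.4340e-01  9.0800e-02  2.4590e-01 -2.0510e-01  2.3420e-01 -1.6896e+00]] [ 0.83226235 -0.27283566  0.67119343]
[ 0.011  -0.0422 -0.0384]
[ 0.011   0.0433 -0.0383]
[-0.011  -0.0428 -0.0362]
[-0.011   0.0442 -0.0362]
```

Request:
{"method": "carry_out", "body": {
  "twist": [
    [0,0,0],
    [0,0,0],
    [0,0,0],
    [0,0,0]
  ],
  "delta_pos": [
    [0,0,0],
    [0,0,0],
    [0,0,0],
    [0,0,0]
  ],
  "claw": [0.5,0.5,0.5,0.5]
}}

```text
clock: 6.12
position: [0.5741, 0.1006, 0.0804]
tcp_rot: [-3.135, 0.206, 0.0]
force: [-0.8, -0.1, 0.6]
grip_width: 0.497
finger_force: 0.0
```

```bash
python3 - <<'E'
from h import *
im=arm.get_image("wrist");S=arm.get_image("side");s=arm.observe();print(s["position"],s["grip_width"],arm.grip_depth)
f=lambda F:np.clip(F.astype(float)*1.6,0,255).astype(np.uint8)[:,:,::-1]
a=cv2.resize(f(im["frame"][205:400,220:420]),(410,400),interpolation=cv2.INTER_CUBIC)
b=cv2.resize(f(S["frame"][150:220,290:360]),(390,400),interpolation=cv2.INTER_CUBIC)
cv2.imwrite("pics/w4.png",np.hstack([a,b]))
E
```

```text
[0.57412581 0.10058928 0.08039707] 0.49823828112101165 0.0187
```

View pics/w4.png

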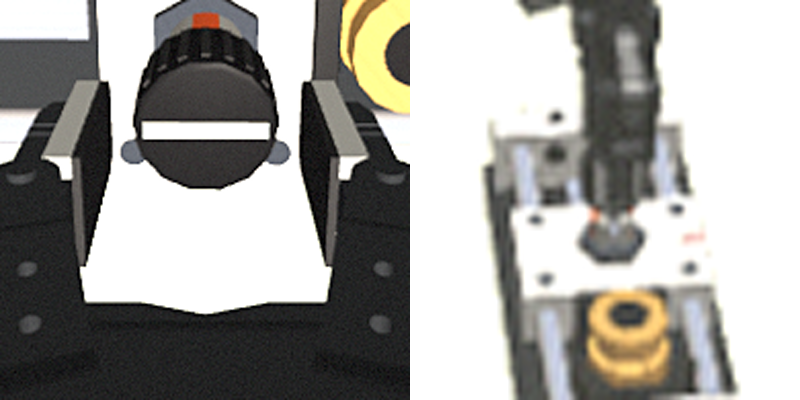

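```bash
python3 - <<'E'
from h import *
im=arm.get_image("wrist");S=arm.get_image("side");s=arm.observe()
for y in(.08,.075,.07):
    o,d=ray(S,(325.9,186.8));print(y,(o+d*(y-o[1])/d[1]).round(4))
Rt=rot(s["tcp_rot"])
for px,x in(((273.7,245),.011),((366.3,245),.011),((274.5,286),-.011)):
    o,d=ray(im,px);o=Rt.T@(o-s["position"]);d=Rt.T@d;print((o+d*(x-o[0])/d[0]).round(4))
E
```

```text
0.08 [0.568  0.08   0.0973]
0.075 [0.5666 0.075  0.1019]
0.07 [0.5652 0.07   0.1064]
[ 0.011  -0.02   -0.0278]
[ 0.011   0.0216 -0.0278]
[-0.011  -0.0207 -0.0255]
```

The tips sit about 25 mm behind the TCP at this opening, so the pads only cover the top of the knob. I'll go 14 mm lower, which clears everything either way, and then close.

Request:
{"method": "carry_out", "body": {
  "twist": [
    [0,0,0],
    [0,0,0],
    [0,0,0]
  ],
  "delta_pos": [
    [0,0,0.14],
    [0,0,0.14],
    [0,0,0]
  ],
  "claw": [0.5,0.5,0.45]
}}

```text
clock: 6.7
position: [0.5732, 0.1006, 0.0651]
tcp_rot: [3.135, -0.206, -0.003]
force: [-0.2, 0.5, 0.7]
grip_width: 0.45
finger_force: 0.0
```

Request:
{"method": "carry_out", "body": {
  "twist": [
    [0,0,0],
    [0,0,0],
    [0,0,0],
    [0,0,0]
  ],
  "delta_pos": [
    [0,0,0],
    [0,0,0],
    [0,0,0],
    [0,0,0]
  ],
  "claw": [0.4,0.36,0.3,0.2]
}}

```text
clock: 7.2
position: [0.5742, 0.1005, 0.0666]
tcp_rot: [3.135, -0.206, 0.0]
force: [-1.1, -0.4, 1.0]
grip_width: 0.355
finger_force: 59.2
```

Request:
{"method": "carry_out", "body": {
  "twist": [
    [0,0,0],
    [0,0,0],
    [0,0,0],
    [0,0,0],
    [0,0,0]
  ],
  "delta_pos": [
    [0,0,-0.02],
    [0,0,-0.02],
    [0,0,-0.02],
    [0,0,-0.02],
    [0,0,0]
  ],
  "claw": [0.2,0.2,0.2,0.2,0.2]
}}

```text
clock: 7.82
position: [0.5737, 0.1006, 0.07]
tcp_rot: [3.135, -0.206, -0.001]
force: [0.8, 0.1, -7.7]
grip_width: 0.353
finger_force: 59.8
```

Request:
{"method": "carry_out", "body": {
  "twist": [
    [0,0,0],
    [0,0,0],
    [0,0,0],
    [0,0,0],
    [0,0,0]
  ],
  "delta_pos": [
    [0,0,-0.02],
    [0,0,-0.02],
    [0,0,-0.02],
    [0,0,-0.02],
    [0,0,0]
  ],
  "claw": [0.2,0.2,0.2,0.2,0.2]
}}

```text
clock: 8.45
position: [0.5739, 0.1006, 0.0743]
tcp_rot: [3.135, -0.206, -0.001]
force: [0.9, -0.3, -9.8]
grip_width: 0.351
finger_force: 59.9
```

Request:
{"method": "carry_out", "body": {
  "twist": [
    [0,0,0],
    [0,0,0]
  ],
  "delta_pos": [
    [0,0,-0.02],
    [0,0,0]
  ],
  "claw": [0.2,0.2]
}}

```text
clock: 8.7
position: [0.574, 0.1006, 0.0753]
tcp_rot: [3.135, -0.206, -0.0]
force: [1.1, 0.0, -10.0]
grip_width: 0.354
finger_force: 60.0
```

Request:
{"method": "carry_out", "body": {
  "twist": [
    [0,0,0],
    [0,0,0],
    [0,0,0]
  ],
  "delta_pos": [
    [0,0,-0.01],
    [0,0,-0.01],
    [0,0,0]
  ],
  "claw": [0.2,0.2,0.2]
}}

```text
clock: 9.07
position: [0.574, 0.1006, 0.0763]
tcp_rot: [3.135, -0.206, -0.0]
force: [0.8, -0.7, -10.5]
grip_width: 0.359
finger_force: 60.0
```

Request:
{"method": "carry_out", "body": {
  "twist": [
    [0,0,0],
    [0,0,0]
  ],
  "delta_pos": [
    [0,0,-0.015],
    [0,0,0]
  ],
  "claw": [0.2,0.2]
}}

```text
clock: 9.32
position: [0.574, 0.1006, 0.0771]
tcp_rot: [3.135, -0.206, -0.0]
force: [1.4, -1.0, -10.8]
grip_width: 0.354
finger_force: 60.0
```

Request:
{"method": "carry_out", "body": {
  "twist": [
    [0,0,0],
    [0,0,0]
  ],
  "delta_pos": [
    [0,0,-0.015],
    [0,0,0]
  ],
  "claw": [0.2,0.2]
}}

```text
clock: 9.57
position: [0.574, 0.1006, 0.0779]
tcp_rot: [3.135, -0.206, -0.0]
force: [1.1, -0.9, -11.7]
grip_width: 0.354
finger_force: 60.0
```

Request:
{"method": "carry_out", "body": {
  "twist": [
    [0,0,0],
    [0,0,0]
  ],
  "delta_pos": [
    [0,0,-0.015],
    [0,0,0]
  ],
  "claw": [0.2,0.2]
}}

```text
clock: 9.82
position: [0.574, 0.1006, 0.0786]
tcp_rot: [-3.135, 0.206, 0.0]
force: [0.3, -0.1, -10.7]
grip_width: 0.355
finger_force: 60.1
```

Request:
{"method": "carry_out", "body": {
  "twist": [
    [0,0,0],
    [0,0,0]
  ],
  "delta_pos": [
    [0,0,-0.015],
    [0,0,0]
  ],
  "claw": [0.2,0.2]
}}

```text
clock: 10.07
position: [0.574, 0.1006, 0.0793]
tcp_rot: [3.135, -0.206, -0.0]
force: [0.1, -0.4, -11.4]
grip_width: 0.353
finger_force: 60.4
```

Request:
{"method": "carry_out", "body": {
  "twist": [
    [0,0,0],
    [0,0,0]
  ],
  "delta_pos": [
    [0,0,-0.015],
    [0,0,0]
  ],
  "claw": [0.2,0.2]
}}

```text
clock: 10.32
position: [0.5737, 0.1006, 0.0794]
tcp_rot: [3.135, -0.206, -0.001]
force: [2.5, 0.0, -16.1]
grip_width: 0.348
finger_force: 60.7
```

Request:
{"method": "carry_out", "body": {
  "twist": [
    [0,0,-0.01],
    [0,0,-0.01],
    [0,0,0]
  ],
  "delta_pos": [
    [0,0,0],
    [0,0,0],
    [0,0,0]
  ],
  "claw": [0.2,0.2,0.2]
}}

```text
clock: 10.7
position: [0.5737, 0.1004, 0.0794]
tcp_rot: [3.141, -0.01, -0.002]
force: [2.0, -1.2, -18.1]
grip_width: 0.352
finger_force: 60.6
```

```bash
python3 -c "
from h import *
s=arm.observe();print(s['torque'],s['force'],s['tcp_rot'])"
```

```text
[-0.15977626 -0.36512183 -0.03020811] [  2.01199164  -1.15253372 -18.09032083] [ 3.14134963e+00 -9.57002899e-03 -1.61341696e-03]
```

Request:
{"method": "carry_out", "body": {
  "twist": [
    [0,0,-0.023],
    [0,0,-0.023],
    [0,0,-0.023],
    [0,0,-0.023],
    [0,0,0]
  ],
  "delta_pos": [
    [0,0,0],
    [0,0,0],
    [0,0,0],
    [0,0,0],
    [0,0,0]
  ],
  "claw": [0.2,0.2,0.2,0.2,0.2]
}}

```text
clock: 11.32
position: [0.5739, 0.0999, 0.0795]
tcp_rot: [3.014, 0.883, -0.001]
force: [3.4, -3.0, -19.5]
grip_width: 0.348
finger_force: 60.8
```

```bash
python3 -c "
from h import *
s=arm.observe();r=rot(s['tcp_rot']);print(s['torque'],s['force'],np.arctan2(r[1,0],r[0,0]))"
```

```text
[-0.7424139  -0.68483931 -0.01064275] [  3.37784092  -3.00472511 -19.53975179] 0.570094409411611
```

Request:
{"method": "carry_out", "body": {
  "twist": [
    [0,0,-0.0276],
    [0,0,-0.0276],
    [0,0,-0.0276],
    [0,0,-0.0276],
    [0,0,-0.0276]
  ],
  "delta_pos": [
    [0,0,0.006],
    [0,0,0],
    [0,0,0],
    [0,0,0],
    [0,0,0]
  ],
  "claw": [0.2,0.2,0.2,0.2,0.2]
}}

```text
clock: 11.95
position: [0.5748, 0.1001, 0.0795]
tcp_rot: [2.36, 2.071, 0.001]
force: [6.0, -2.2, -21.9]
grip_width: 0.355
finger_force: 60.9
```

Request:
{"method": "carry_out", "body": {
  "twist": [
    [0,0,0]
  ],
  "delta_pos": [
    [0,0,0]
  ],
  "claw": [0.2]
}}

```text
clock: 12.08
position: [0.5748, 0.1001, 0.0795]
tcp_rot: [2.364, 2.067, 0.001]
force: [5.0, -3.2, -21.7]
grip_width: 0.35
finger_force: 60.9
```

```bash
python3 -c "
from h import *
s=arm.observe();r=rot(s['tcp_rot']);print(s['torque'],s['force'],np.arctan2(r[1,0],r[0,0]))
im=arm.get_image('wrist');save(im,'w5.png')
a=cv2.resize(np.clip(im['frame'][160:400,200:440]*1.6,0,255).astype(np.uint8)[:,:,::-1],(600,600));cv2.imwrite('pics/w5.png',a)"
```

```text
[-0.5676376  -1.22663933  0.0498407 ] [  5.03726957  -3.16371901 -21.69517875] 1.4369281896356068
```

View pics/w5.png

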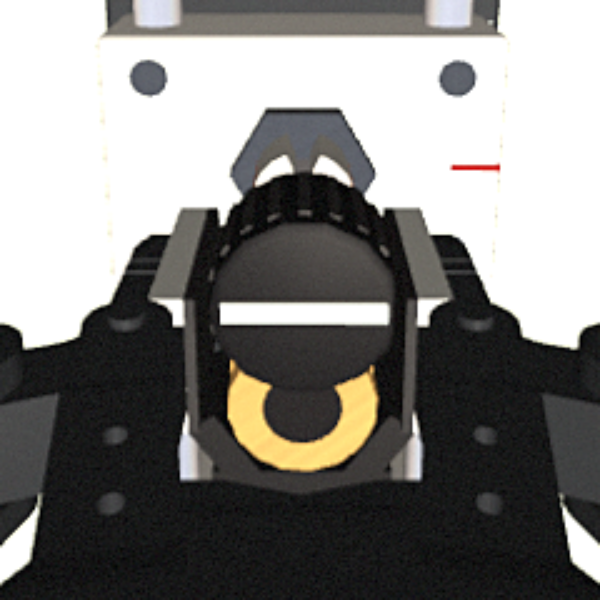

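The stripe now lies along the fingers, a quarter turn round. I'll lower the knob into its rest notch.

Request:
{"method": "carry_out", "body": {
  "twist": [
    [0,0,0],
    [0,0,0],
    [0,0,0],
    [0,0,0],
    [0,0,0]
  ],
  "delta_pos": [
    [0,0.01,0.02],
    [0,0,0.02],
    [0,0,0.02],
    [0,0,0.02],
    [0,0,0]
  ],
  "claw": [0.2,0.2,0.2,0.2,0.2]
}}

```text
clock: 12.75
position: [0.5751, 0.1005, 0.0763]
tcp_rot: [2.362, 2.07, 0.001]
force: [2.1, -3.3, -10.3]
grip_width: 0.354
finger_force: 62.2
```

Request:
{"method": "carry_out", "body": {
  "twist": [
    [0,0,0],
    [0,0,0],
    [0,0,0]
  ],
  "delta_pos": [
    [0,0,0.01],
    [0,0,0.01],
    [0,0,0]
  ],
  "claw": [0.2,0.2,0.2]
}}

```text
clock: 13.12
position: [0.5752, 0.1006, 0.0757]
tcp_rot: [2.362, 2.07, 0.002]
force: [0.9, -2.7, -4.7]
grip_width: 0.352
finger_force: 62.6
```

Request:
{"method": "carry_out", "body": {
  "twist": [
    [0,0,0],
    [0,0,0]
  ],
  "delta_pos": [
    [0,0,0.01],
    [0,0,0]
  ],
  "claw": [0.2,0.2]
}}

```text
clock: 13.38
position: [0.5753, 0.1006, 0.0755]
tcp_rot: [2.362, 2.071, 0.002]
force: [-0.4, -2.4, 2.5]
grip_width: 0.356
finger_force: 63.4
```

Request:
{"method": "carry_out", "body": {
  "twist": [
    [0,0,0],
    [0,0,0],
    [0,0,0],
    [0,0,0],
    [0,0,0]
  ],
  "delta_pos": [
    [0.02,0,0],
    [0.04,0,0],
    [0.06,0,0],
    [0.06,0,0],
    [0.06,0,0]
  ],
  "claw": [0.2,0.2,0.2,0.2,0.2]
}}

```text
clock: 14.0
position: [0.577, 0.1127, 0.0754]
tcp_rot: [2.361, 2.07, 0.002]
force: [-1.0, -2.2, 5.7]
grip_width: 0.349
finger_force: 63.8
```

Request:
{"method": "carry_out", "body": {
  "twist": [
    [0,0,0],
    [0,0,0],
    [0,0,0],
    [0,0,0],
    [0,0,0]
  ],
  "delta_pos": [
    [0.08,0,-0.006],
    [0.08,0,0],
    [0.08,0,0],
    [0.08,0,0],
    [0.08,0,0]
  ],
  "claw": [0.2,0.2,0.2,0.2,0.2]
}}

```text
clock: 14.62
position: [0.5796, 0.1326, 0.0754]
tcp_rot: [2.361, 2.07, 0.002]
force: [-0.3, -2.4, 5.6]
grip_width: 0.352
finger_force: 63.8
```

Request:
{"method": "carry_out", "body": {
  "twist": [
    [0,0,0],
    [0,0,0],
    [0,0,0],
    [0,0,0]
  ],
  "delta_pos": [
    [0.08,0,0],
    [0.08,0,0],
    [0.06,0,0],
    [0.06,0,0]
  ],
  "claw": [0.2,0.2,0.2,0.2]
}}

```text
clock: 15.12
position: [0.5815, 0.1465, 0.0754]
tcp_rot: [2.361, 2.07, 0.002]
force: [-0.2, -2.2, 5.7]
grip_width: 0.353
finger_force: 63.8
```

Request:
{"method": "carry_out", "body": {
  "twist": [
    [0,0,0],
    [0,0,0],
    [0,0,0],
    [0,0,0],
    [0,0,0]
  ],
  "delta_pos": [
    [0.05,0,0],
    [0.05,0,0],
    [0.04,0,0],
    [0.04,0,0],
    [0,0,0]
  ],
  "claw": [0.2,0.2,0.2,0.2,0.2]
}}

```text
clock: 15.75
position: [0.5827, 0.1556, 0.0754]
tcp_rot: [2.361, 2.071, 0.003]
force: [-0.2, -1.7, 5.1]
grip_width: 0.354
finger_force: 63.8
```

Request:
{"method": "carry_out", "body": {
  "twist": [
    [0,0,0],
    [0,0,0],
    [0,0,0],
    [0,0,0]
  ],
  "delta_pos": [
    [0.02,0,0],
    [0.02,0,0],
    [0.02,0,0],
    [0,0,0]
  ],
  "claw": [0.2,0.2,0.2,0.2]
}}

```text
clock: 16.25
position: [0.583, 0.1575, 0.0754]
tcp_rot: [2.361, 2.07, 0.001]
force: [-0.1, -4.9, 5.0]
grip_width: 0.349
finger_force: 63.9
```

Request:
{"method": "carry_out", "body": {
  "twist": [
    [0,0,0],
    [0,0,0]
  ],
  "delta_pos": [
    [0.016,0,0],
    [0,0,0]
  ],
  "claw": [0.2,0.2]
}}

```text
clock: 16.5
position: [0.583, 0.1577, 0.0754]
tcp_rot: [2.361, 2.069, -0.001]
force: [-0.5, -7.2, 6.6]
grip_width: 0.353
finger_force: 63.9
```

The end stop is confirmed: the arm is blocked and the force is rising. Next I relieve the push, open and retreat upwards.

Request:
{"method": "carry_out", "body": {
  "twist": [
    [0,0,0],
    [0,0,0],
    [0,0,0],
    [0,0,0],
    [0,0,0]
  ],
  "delta_pos": [
    [-0.01,0,-0.004],
    [0,0,0],
    [0,0,0],
    [0,0,0],
    [0,0,0]
  ],
  "claw": [0.2,0.45,0.6,0.75,0.75]
}}

```text
clock: 17.12
position: [0.582, 0.1586, 0.0746]
tcp_rot: [-2.362, -2.071, 0.0]
force: [-0.3, -0.0, -0.7]
grip_width: 0.752
finger_force: 0.0
```

Request:
{"method": "carry_out", "body": {
  "twist": [
    [0,0,0],
    [0,0,0],
    [0,0,0],
    [0,0,0],
    [0,0,0]
  ],
  "delta_pos": [
    [0,0,-0.2],
    [0,0,-0.6],
    [0,0,-0.8],
    [0,0,-0.8],
    [0,0,0]
  ],
  "claw": [0.75,0.75,0.75,0.75,0.75]
}}

```text
clock: 17.75
position: [0.5852, 0.1588, 0.2005]
tcp_rot: [2.358, 2.068, 0.012]
force: [0.2, 0.6, -0.9]
grip_width: 0.755
finger_force: 0.0
```

```bash
python3 - <<'E'
from h import *
im=arm.get_image("wrist");T=arm.get_image("top")
a=cv2.resize(im["frame"],(480,300));b=cv2.resize(T["frame"][150:230,240:325],(318,300),interpolation=cv2.INTER_CUBIC)
cv2.imwrite("pics/w6.png",np.hstack([a,b])[:,:,::-1])
E
```

```text
(no output)
```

View pics/w6.png

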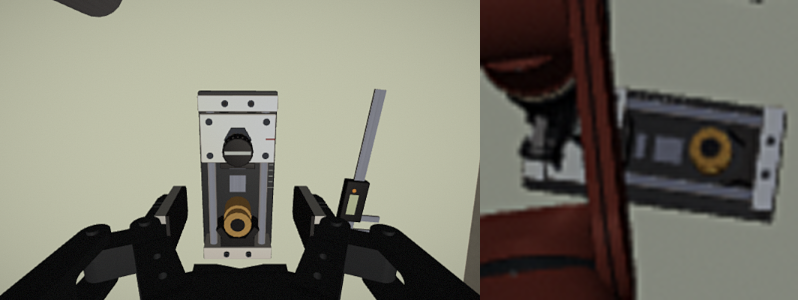

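The carriage is against the far end block, the knob stripe at (237,153) runs crosswise (parked), the sample at (237,225) is standing, and the gripper is clear. I'll hand the job in.

```bash
python3 -c "
from plant import arm
print(arm.hand_in())"
```

```text
the job is handed in; nothing more can be done
None
```

The job is handed in (no verdict came back): the knob is parked a quarter turn round in its notch, the carriage is at its end stop, the sample is standing, and the gripper is clear of everything.

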